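# Tip the tall carton into the scan bay

## Robot

A 6-joint arm with a two-finger parallel gripper is mounted at the origin on the work surface. World frame = base frame: x ahead of the robot, y to its left, z up, the work surface at z = 0. Lengths are in m, angles in rad, forces in N, time in s.
With the tool pointing down it reaches from about 0.4 to 0.825 m from the base axis. Payload 7 kg.
Tool frame: the origin (TCP) lies between the finger pads; the fingertips stand 8 mm ahead of it and the grasp point (between the pads) lies 11 mm behind it (arm.finger_overhang is the distance from the TCP to the fingertips, in m); z points along the fingers, y is the line along which they close (so a half turn about z gives the same grasp; the last joint's range is limited). The gripper opens to 88 mm and grips with 3 to 60 N. Pads are 19 mm wide; open, the fingers measure 130 mm over their backs; the gripper's body (78 mm by 193 mm) begins 47 mm behind the grasp point.
Start: joints at [1.563, 0.359, 0.012, 0, -1.224, -0.288], TCP at [0.197, 0.646, 0.235] pointing down, gripper open.
Joint ranges: [-3.07, 3.07], [-1.43, 2.12], [-1.02, 1.25], [-3.03, 1.67], [-3.05, -0], [-3.03, 3.03]. Speed limits (rad/s): [2.39, 2.39, 3.01, 3.14, 3.14, 3.14].

## Interface

Orientations are given as [roll, pitch, yaw] about the fixed x, y, z axes, in that order (R = Rz(yaw) Ry(pitch) Rx(roll)).
In Python, from station import arm gives the robot as it stands.
- The arm moves only by the tool move_arm, never from a script. Its argument "rows" is text: rows parted by semicolons, each of 7 numbers parted by spaces: the turn, a rotation vector about the tool's x, y, z in degrees, then the shift along the tool's x, y, z in m, then the finger opening in m, from 0 to 0.0876. A call has 1 to 8 rows; each row shifts and turns the commanded pose from where the row before left it, along the tool's axes as they then stand; what a row does not reach is not made up. A row lasts 1/8 s, in which the tool goes at most 62.5 mm and 10.7 degrees, less where a joint would pass 70% of its speed; a pose out of reach is approached as far as the arm can. A call is refused whole if a number of a shift passes 0.0625 or a number of a turn 10.7, either way. A call with a gripper value outside its range is refused whole. The fingers move at their own pace and stop on an object; "squeeze" is the grip in N (left out, the last holds). Time passes only in rows, so rows that do not move let the fingers close. It gives the time, the measured TCP pose, the force, the opening and the grip force at its end, in the units of the state.
- arm.get_state(): the state, without advancing time (a new reading comes with each control period).
- arm.grab_frame(name): name is "side" or "top"; returns (picture, depth): 384x512x3 uint8, blue, green, red; 384x512 float32, m along the optical axis (not along the pixel's ray), 0 where there is no reading.
- arm.camera_model(name): a dict with "mtx" (3x3 intrinsics, pixels), "camera_from_world" (4x4, takes a point from world to camera coordinates). Camera axes: x right, y down, z forward; pixel columns grow to the right and rows downward; lengths in m; the calibration is good to about 2 mm. A picture is of the moment at which its call begins. camera_model takes no time and is no camera call.
- arm.job_done(): hands the job in; it is judged then, once.
The state is a dict: "t": time; "q": joint angles; "qd": joint speeds; "joint_efforts": joint torques, N m; "eef_pos": TCP position; "ee_rot": TCP orientation; "force": force on the tool from outside, world axes, zero at the start; "moment": the same for the moment, N m; "width": finger opening in m; "gripper_force": force on a finger pad.
Only numpy, scipy, OpenCV 4.12 (cv2) and the standard library are available. Lean on these libraries where they do the work, as an engineer would, in place of code of your own. Each camera call takes 0.05 s, during which the arm holds its last target. There are 200 camera calls.

## Task

The tall slim carton stands on end with its bottom across the near line of the taped scan bay: push it over with the fingers, high up on its labelled side, so that it falls flat into the outlined bay with the label facing up, no part of it beyond the tape. Then press the round scan button beside the bay all the way down and let it come up again. Do not pick the carton up, do not press the button before the carton lies in the bay, and leave everything else where it is.

Things in the scene. Friction and masses are not known exactly. Their poses are not given: they have to be found in the camera images.
- carton: Tall slim cardboard carton, 60 (own x) by 110 (own y) by 190 mm, 0.25 to 0.5 kg, upright on its small end. Origin at the centre of its underside, z up. White barcode label high on its -x broad face; +x points to the bay, within 0.08 rad of the bay's +x. Pushed along +x at 150 mm height or more it tips; pushed low it slides. Lying label up, its x axis points down.
- bay: Scan bay: a rectangle outlined on the desk with flat dark tape, inside 230 mm (own x) by 160 mm (own y), tape 12 mm wide, so 254 by 184 mm over its outer edges. Fixed, no thickness to speak of. Origin at its centre on the desk surface; the carton stands across the -x (near) line at the start, the scan button stands 160 to 170 mm out on its +y side; a fixed scanner stand 150 mm high stands beyond the far line.
- foot_edge (a point): middle of the carton's lower +x edge, about which it tips; on the desk before and after. The carton falls by itself once it leans about 18 degrees. Tipped straight over from where it stands, it lies within the bay
- foot_left (a point): corner of the carton's front broad face (the face without label, towards the bay), which lies on the desk once tipped: bottom end, +y side (30, 55, 0 mm in the carton's frame)
- foot_right (a point): corner of the carton's front broad face (the face without label, towards the bay), which lies on the desk once tipped: bottom end, -y side (30, -55, 0 mm)
- head_left (a point): corner of the carton's front broad face (the face without label, towards the bay), which lies on the desk once tipped: top end, +y side (30, 55, 190 mm)
- head_right (a point): corner of the carton's front broad face (the face without label, towards the bay), which lies on the desk once tipped: top end, -y side (30, -55, 190 mm)
- scan_top (a point): centre of the top of the grey round scan button, diameter 34 mm, top 18 mm above the desk, on a black housing fixed to the desk; it is pressed straight down
- scan (a joint): travel of the scan button: 0 up, 0.006 m fully down; a spring of about 5 N at full travel returns it
- label_roll: bystander: paper label roll standing as a ring, 72 mm across, 50 mm high, about 115 mm from the scan button beside the bay (either may be the nearer to the carton); origin at the centre of its underside
- stout_carton: bystander: short stout carton without label, 75 x 65 x 115 mm tall, beside the tall carton, on the bay's -y side; origin at the centre of its underside
- tape_roll: bystander: roll of packing tape, 96 mm across, 48 mm high; origin at the centre of its underside
- tub: bystander: round tub with lid, 76 mm across, 75 mm high; origin at the centre of its underside
- stapler: bystander: stapler 140 x 36 x 55 mm; origin at the centre of its underside
- marker: bystander: marker pen lying down, 140 mm long, 16 mm thick; origin under its middle

How it is judged:
By the outcome, as a careful person would: the job done as asked, in the order asked, and still so for the second after the job is handed in, with the robot touching nothing.
It also fails if it takes over 40 s, if anything falls off the work surface, if the arm or the gripper's body presses on something with over 40 N, if the wrist force passes 120 N, or if a joint passes its speed limit or range.

## Working session

There is one attempt and no reset: what is moved stays moved. The work goes in short steps, Python scripts to look and compute and a tool call to move; the robot and the scene stay as the last step left them, time stands still between calls to the robot, and variables do not carry over. Pictures are saved under pics/ and viewed, at most 10 in all, crops included, and the job is handed in when it is done.

Besides the shell and the picture viewer there is one more tool, called after "Call:" as a command line: name --argument value ..., lists and objects as JSON in quotes. move_arm: Moves the arm, as the interface text tells. Its arguments: {"type":"object","properties":{"rows":{"type":"string"},"squeeze":{"type":"number"}},"required":["rows"]}

```bash
mkdir -p pics
python3 - <<'E'
from station import arm
import cv2,numpy as np
for n in("top","side"):
    p,d=arm.grab_frame(n); cv2.imwrite(f"pics/{n}0.png",cv2.resize(p,(768,576))); np.save(f"pics/{n}0.npy",d)
    m=arm.camera_model(n); print(n,m["mtx"],m["camera_from_world"])
s=arm.get_state(); print(s)
E
```

```text
top [[437.87145472   0.         254.81437366]
 [  0.         437.87145472 195.93756917]
 [  0.           0.           1.        ]] [[ 0.02524361 -0.99960963  0.01197262 -0.00910951]
 [-0.98726656 -0.02680993 -0.15679915  0.53696813]
 [ 0.15705892 -0.00786199 -0.98755794  1.21326109]
 [ 0.          0.          0.          1.        ]]
side [[355.54184049   0.         257.11779706]
 [  0.         355.54184049 195.77608866]
 [  0.           0.           1.        ]] [[ 0.96149569 -0.27438249 -0.01550088 -0.51107443]
 [-0.20455891 -0.67687163 -0.7071071   0.23495913]
 [ 0.1835257   0.68305128 -0.70693654  0.95264632]
 [ 0.          0.          0.          1.        ]]
{'t': 0.1, 'q': array([ 1.56312121e+00,  3.59315963e-01,  1.11419308e-02, -3.03733512e-04,
       -1.22408908e+00, -2.88071428e-01]), 'qd': array([ 7.37451174e-04, -1.21672836e-03,  2.87968914e-03, -7.62738330e-05,
       -4.91060046e-04, -3.23994412e-04]), 'joint_efforts': array([-1.34024787e-03, -5.84164953e+01,  2.93750435e+01,  7.01558903e+00,
        1.01313862e-02, -4.87436625e-05]), 'eef_pos': array([0.19665257, 0.64527277, 0.23371305]), 'ee_rot': array([ 3.14010518e+00, -1.42978820e-04, -2.95849855e-01]), 'force': array([0.58847263, 0.1811545 , 0.79646069]), 'moment': array([-0.00944265,  0.01502101, -0.00394809]), 'gripper_force': 0.0, 'width': 0.08768137711060667}
```

View pics/top0.png

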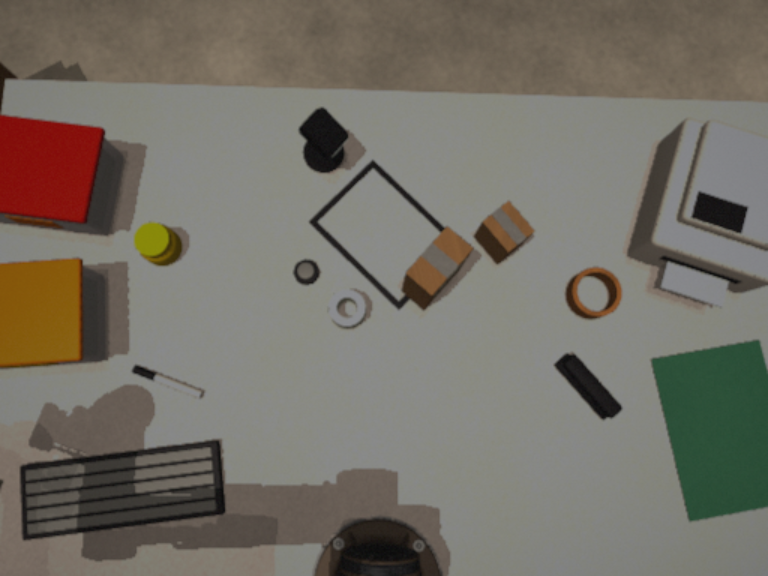

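View pics/side0.png

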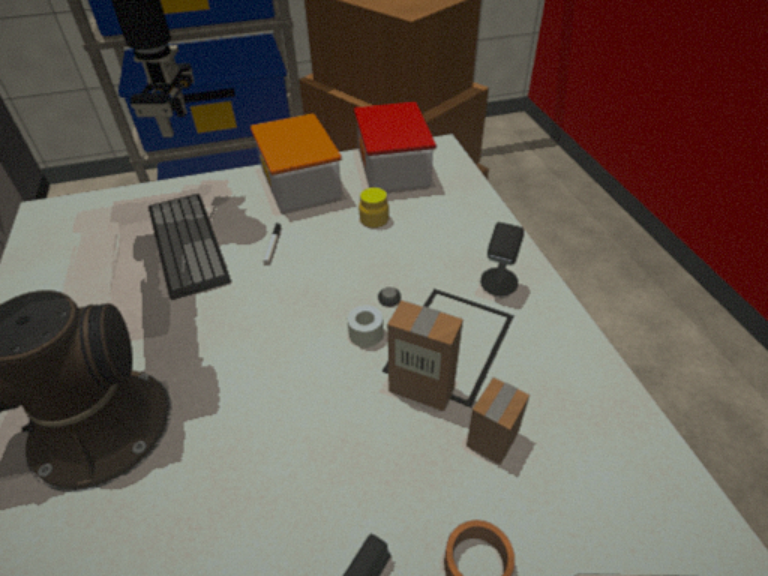

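Top view (768-px scale): bay corners about (373,162), (311,221), (400,306). The carton top is near (438,258), the button at (306,271), the label roll at (348,308), the stout carton at (505,232) and the scanner stand at (323,140). The side view shows the label facing the robot.

```bash
cat > h.py <<'E'
import numpy as np,cv2
from station import arm
def cloud(n,d):
    m=arm.camera_model(n);K=m["mtx"];T=np.linalg.inv(m["camera_from_world"])
    v,u=np.mgrid[:384,:512]
    P=np.stack([(u-K[0,2])/K[0,0]*d,(v-K[1,2])/K[1,1]*d,d],-1)
    return P@T[:3,:3].T+T[:3,3]
def pix(n,u,v,z):
    m=arm.camera_model(n);T=np.linalg.inv(m["camera_from_world"])
    r=T[:3,:3]@np.linalg.inv(m["mtx"])@[u,v,1];o=T[:3,3]
    return o+r*(z-o[2])/r[2]
E
python3 - <<'E'
from h import *
for n in("top","side"):
    W=cloud(n,np.load(f"pics/{n}0.npy"))
    for nm,z,c in(("carton",.19,(438,258)),("stout",.115,(510,225)),("roll",.05,(348,308)),("button",.018,(306,271))):
        c0=pix("top",c[0]/1.5,c[1]/1.5,z)
        k=(abs(W[...,2]-z)<.006)&(np.hypot(W[...,0]-c0[0],W[...,1]-c0[1])<(.09 if z>.1 else .045 if z>.03 else .03))
        p=W[k]
        if len(p)>5: print(n,nm,len(p),p.mean(0).round(4),cv2.minAreaRect(p[:,:2].astype(np.float32)*1000))
for u,v in((373,162),(311,221),(400,306)): print(pix("top",u/1.5,v/1.5,0).round(4))
W=cloud("top",np.load("pics/top0.npy"))
import cv2
p=cv2.imread("pics/top0.png")
cv2.imwrite("pics/c1.png",cv2.resize(p[140:330,270:550],None,fx=2.8,fy=2.8,interpolation=cv2.INTER_CUBIC))
E
```

```text
top carton 988 [ 0.5746 -0.0874  0.1908] ((576.0042114257812, -88.06648254394531), (60.18286895751953, 111.26866149902344), 49.90080261230469)
top stout 634 [ 0.6588 -0.2202  0.1157] ((659.5640869140625, -220.6885986328125), (74.97418975830078, 65.99577331542969), 40.53493118286133)
top roll 358 [0.5097 0.073  0.0505] ((510.056640625, 72.05950927734375), (71.71907043457031, 68.34911346435547), 1.995177149772644)
top button 145 [0.5838 0.1568 0.0177] ((583.613525390625, 157.12962341308594), (45.10383987426758, 44.3856201171875), 3.334592819213867)
side carton 905 [ 0.5748 -0.0928  0.1901] ((575.572265625, -89.962890625), (62.914886474609375, 110.02294921875), 49.21379470825195)
side stout 782 [ 0.658  -0.2249  0.1152] ((659.4255981445312, -222.43739318847656), (76.21089935302734, 64.99072265625), 40.6173210144043)
side roll 281 [0.5096 0.0694 0.0498] ((510.56573486328125, 71.49125671386719), (71.23255920410156, 68.78213500976562), 48.15603256225586)
side button 105 [0.5822 0.1497 0.0183] ((583.5316162109375, 151.05442810058594), (41.416141510009766, 43.7272834777832), 64.72095489501953)
[0.8159 0.0303 0.    ]
[0.6882 0.1515 0.    ]
[ 0.5206 -0.031   0.    ]
```

View pics/c1.png

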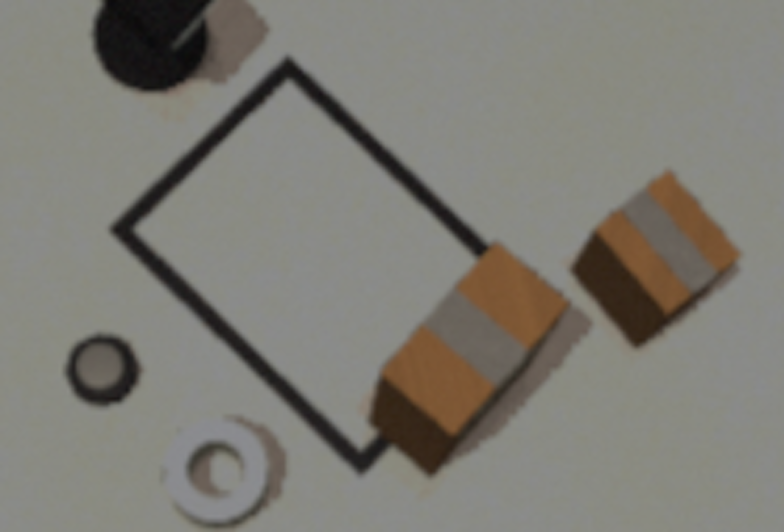

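Crop: the three visible bay tape corners are sharp, which gives bay yaw ≈ 47° and centre ≈ (0.668, 0.000). The depth fit puts the carton at (0.576, -0.089) with yaw ≈ 49.5°, and the 60×111 mm footprint matches. The button is at about (0.583, 0.154). I'll move to a standoff behind the label face.

Call:
move_arm --rows "0 0 0 0.047 0.0242 -0.005 0.05;0 0 0 0.047 0.0242 -0.005 0.05;0 0 0 0.047 0.0242 -0.005 0.05;0 0 0 0.047 0.0242 -0.005 0.05;0 0 0 0.047 0.0242 -0.005 0.05;0 0 0 0.047 0.0242 -0.005 0.05;0 0 0 0.047 0.0242 -0.005 0.05;0 0 0 0.047 0.0242 -0.005 0.05"

```text
t: 1.1
eef_pos: [0.5009, 0.3494, 0.2745]
ee_rot: [3.141, 0.0, -0.296]
force: [0.4, 0.6, -0.1]
width: 0.0503
gripper_force: 0.0
```

Call:
move_arm --rows "0 0 0 0.0169 0.0471 0 0.05;0 0 0 0.0169 0.0471 0 0.05;0 0 0 0.0169 0.0471 0 0.05;0 0 0 0.0169 0.0471 0 0.05;0 0 0 0.0169 0.0471 0 0.05;0 0 0 0.0169 0.0471 0 0.05;0 0 0 0.0169 0.0471 0 0.05;0 0 0 0.0169 0.0471 0 0.05"

```text
t: 2.1
eef_pos: [0.5191, -0.0506, 0.2744]
ee_rot: [-3.142, 0.0, -0.296]
force: [0.7, 0.2, 1.0]
width: 0.05
gripper_force: 0.0
```

Call:
move_arm --rows "0 0 0 0.0169 0.0471 0 0.05;0 0 0 0.0169 0.0471 0 0.05;0 0 10.3 0 0 0 0.05;0 0 10.3 0 0 0 0.05;0 0 10.3 0 0 0 0.05;0 0 10.3 0 0 0 0.05;0 0 10.3 0 0 0 0.05;0 0 10.3 0 0 0 0.05"

```text
t: 3.1
eef_pos: [0.5241, -0.1489, 0.2742]
ee_rot: [3.141, 0.0, -1.38]
force: [-0.4, -0.1, -1.0]
width: 0.0503
gripper_force: 0.0
```

Call:
move_arm --rows "0 0 10.3 0 0 0 0.05;0 0 10.3 0 0 0 0.05;0 0 10.3 0 0 0 0.05;0 0 10.3 0 0 0 0.05;0 0 10.3 0 0 0 0.05;0 0 0 0 0 0 0.05;0 0 0 0 0 0 0.05"

```text
t: 3.98
eef_pos: [0.5243, -0.1489, 0.2744]
ee_rot: [3.141, -0.0, -2.269]
force: [0.4, -0.0, 0.3]
width: 0.0502
gripper_force: 0.0
```

Call:
move_arm --rows "0 0 0 0 0 0.025 0.05;0 0 0 0 0 0.025 0.05;0 0 0 0 0 0.025 0.05;0 0 0 0 0 0.026 0.05;0 0 0 -0.015 0 0 0.05;0 0 0 -0.013 0 0 0.05;0 0 0 -0.005 0 0 0.05;0 0 0 -0.004 0 0 0.05"

```text
t: 4.97
eef_pos: [0.5488, -0.1203, 0.1743]
ee_rot: [-3.141, 0.001, -2.272]
force: [-0.9, -0.9, 1.5]
width: 0.05
gripper_force: 0.5
```

Call:
move_arm --rows "0 0 0 -0.004 0 0 0.05;0 0 0 -0.004 0 0 0.05;0 0 0 -0.004 0 0 0.05;0 0 0 -0.004 0 0 0.05;0 0 0 -0.004 0 0 0.05"

```text
t: 5.6
eef_pos: [0.5614, -0.1052, 0.1736]
ee_rot: [3.142, 0.0, -2.273]
force: [-0.7, -1.0, 0.6]
width: 0.0501
gripper_force: 0.4
```

Run:
```python
from h import *
p,d=arm.grab_frame("side"); cv2.imwrite("pics/s1.png",cv2.resize(p[150:310,190:400],None,fx=3.5,fy=3.5,interpolation=cv2.INTER_CUBIC))
```

```text
(no output)
```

View pics/s1.png

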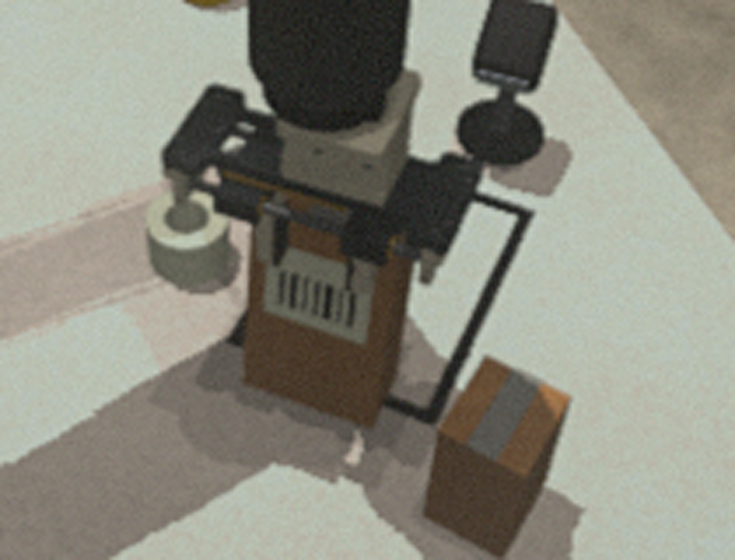

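Fingers are on the label face above the label, at crop pixels (275,235) and (350,265), with the carton between them. Nothing else is touched, so I'll keep pushing.

Call:
move_arm --rows "0 0 0 -0.005 0 0 0.05;0 0 0 -0.005 0 0 0.05;0 0 0 -0.005 0 0 0.05;0 0 0 -0.005 0 0 0.05;0 0 0 -0.005 0 0 0.05;0 0 0 -0.005 0 0 0.05;0 0 0 -0.005 0 0 0.05;0 0 0 -0.005 0 0 0.05"

```text
t: 6.65
eef_pos: [0.5873, -0.0746, 0.1735]
ee_rot: [3.142, 0.0, -2.273]
force: [-1.0, 0.3, 0.4]
width: 0.0502
gripper_force: 0.0
```

Call:
move_arm --rows "0 0 0 -0.005 0 0 0.05;0 0 0 -0.003 0 0 0.05;0 0 0 0 0 0 0.05;0 0 0 0 0 0 0.05;0 0 0 0 0 0 0.05"

```text
t: 7.28
eef_pos: [0.5921, -0.0689, 0.1736]
ee_rot: [3.142, 0.0, -2.273]
force: [-0.1, 0.1, -0.7]
width: 0.0501
gripper_force: 0.0
```

Run:
```python
from h import *
p,d=arm.grab_frame("side"); cv2.imwrite("pics/s2.png",cv2.resize(p[130:310,190:400],None,fx=3.2,fy=3.2,interpolation=cv2.INTER_CUBIC))
```

```text
(no output)
```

View pics/s2.png

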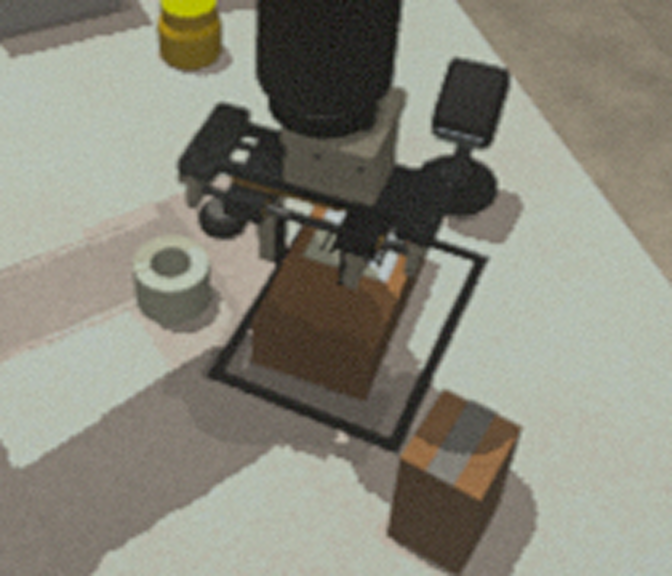

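The carton lies label up inside the tape. I'll raise, close the fingers, move aside and measure.

Call:
move_arm --rows "0 0 0 0.01 0 -0.03 0.05;0 0 0 0 0 -0.04 0.05;0 0 0 0 0 -0.03 0.05;0 0 0 0 0 0 0.0;0 0 0 0 0 0 0.0" --squeeze 10

```text
t: 7.95
eef_pos: [0.5853, -0.0764, 0.273]
ee_rot: [3.141, -0.0, -2.273]
force: [0.0, 0.5, -0.6]
width: 0.0354
gripper_force: 0.0
```

Call:
move_arm --rows "0 0 0 -0.019 0.0393 0 0;0 0 0 -0.019 0.0393 0 0;0 0 0 -0.019 0.0393 0 0;0 0 0 -0.019 0.0393 0 0;0 0 0 -0.019 0.0393 0 0;0 0 0 -0.019 0.0393 0 0;0 0 0 -0.019 0.0393 0 0;0 0 0 -0.019 0.0393 0 0"

```text
t: 8.95
eef_pos: [0.4428, 0.2435, 0.2724]
ee_rot: [3.141, -0.002, -2.273]
force: [1.0, -0.4, 0.5]
width: 0.0005
gripper_force: 0.0
```

Run:
```python
from h import *
p,d=arm.grab_frame("top"); np.save("pics/t2.npy",d)
W=cloud("top",d);k=(abs(W[...,2]-.06)<.008)&(np.hypot(W[...,0]-.668,W[...,1])<.16)
q=W[k];print(len(q),cv2.minAreaRect(q[:,:2].astype(np.float32)*1000))
cv2.imwrite("pics/t2.png",cv2.resize(p[90:220,180:350],None,fx=4.5,fy=4.5,interpolation=cv2.INTER_CUBIC))
m=arm.camera_model("top")
print(pix("top",305.7/1.5,270.4/1.5,.018))
```

```text
2510 ((626.3741455078125, 42.326324462890625), (191.2539520263672, 200.54461669921875), 50.61402893066406)
[0.58342075 0.15570778 0.018     ]
```

View pics/t2.png

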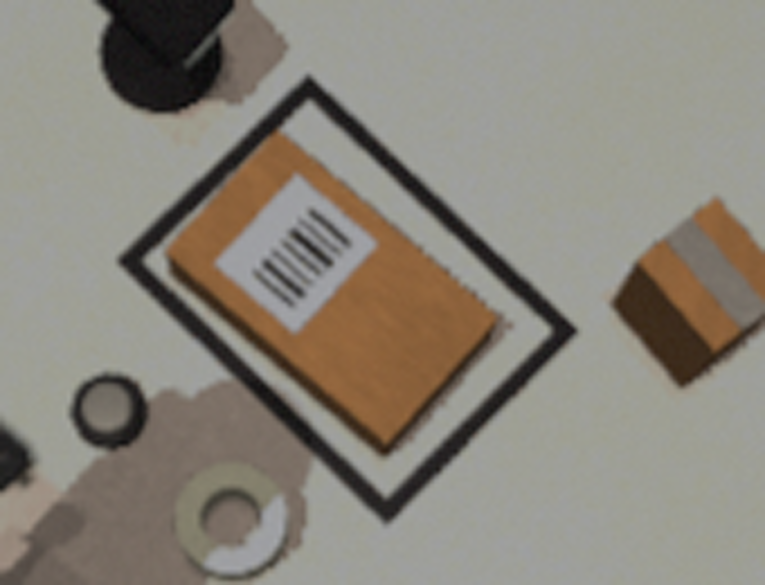

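The carton lies label up inside the outline, with its far end close to the far tape. I'll compute its corners in the bay frame.

Run:
```python
from h import *
c=lambda u,v,z:pix("top",180+(u+.5)/4.5-.5,90+(v+.5)/4.5-.5,z)[:2]
C=np.array([c(*a,0) for a in((308,76),(120,259),(388,522),(577,330))])
o=C.mean(0);x=(C[0]+C[1]-C[2]-C[3]);yaw=np.arctan2(x[1],x[0])
R=np.array([[np.cos(yaw),-np.sin(yaw)],[np.sin(yaw),np.cos(yaw)]])
print(o,np.degrees(yaw),((C-o)@R*1000).round(1))
W=cloud("top",np.load("pics/t2.npy"))
k=(abs(W[...,2]-.061)<.005).astype(np.uint8)
n,l,st,cc=cv2.connectedComponentsWithStats(k)
q=W[l==l[90+300//5,180+400*2//9]] if 0 else W[l==l[90+int(350/4.5),180+int(390/4.5)]]
r=cv2.minAreaRect(q[:,:2].astype(np.float32)*1000);print(len(q),q[:,2].mean(),r)
print(((cv2.boxPoints(r)/1000-o)@R*1000).round(1))
K=np.array([c(*a,.06) for a in((275,131),(167,251),(388,443),(499,318))])
print(((K-o)@R*1000).round(1))
b=c(107,408,.018);print("button",b,((b-o)@R*1000).round(1))
s,d=arm.grab_frame("side");W=cloud("side",d);
k=(abs(W[...,2]-.061)<.005).astype(np.uint8);n,l,st,cc=cv2.connectedComponentsWithStats(k)
uv=arm.camera_model("side");P=uv["mtx"]@(uv["camera_from_world"]@[*K.mean(0),.06,1])[:3];u,v=(P[:2]/P[2]).astype(int)
q=W[l==l[v,u]];r=cv2.minAreaRect(q[:,:2].astype(np.float32)*1000);print(len(q),r);print(((cv2.boxPoints(r)/1000-o)@R*1000).round(1))
cv2.imwrite("pics/s3.png",cv2.resize(s[120:280,220:380],None,fx=3.7,fy=3.7,interpolation=cv2.INTER_CUBIC))
```

```text
[0.66836758 0.00153671] 46.83034019258163 [[ 126.6  -90. ]
 [ 125.6   90. ]
 [-126.5   90.7]
 [-125.7  -90.7]]
2363 0.06089919156223212 ((660.858154296875, 14.062995910644531), (191.21466064453125, 111.10889434814453), 50.507354736328125)
[[-95.   63.4]
 [-87.8 -47.5]
 [103.  -35.3]
 [ 95.8  75.6]]
[[ 99.6 -32.7]
 [ 92.1  72.6]
 [-95.5  62.2]
 [-89.2 -45.4]]
button [0.58335429 0.15691154] [ 55.2 168.3]
1853 ((660.7212524414062, 12.630096435546875), (194.57977294921875, 110.81336212158203), 50.160736083984375)
[[-97.5  62.8]
 [-91.  -47.8]
 [103.2 -36.5]
 [ 96.8  74.1]]
```

View pics/s3.png

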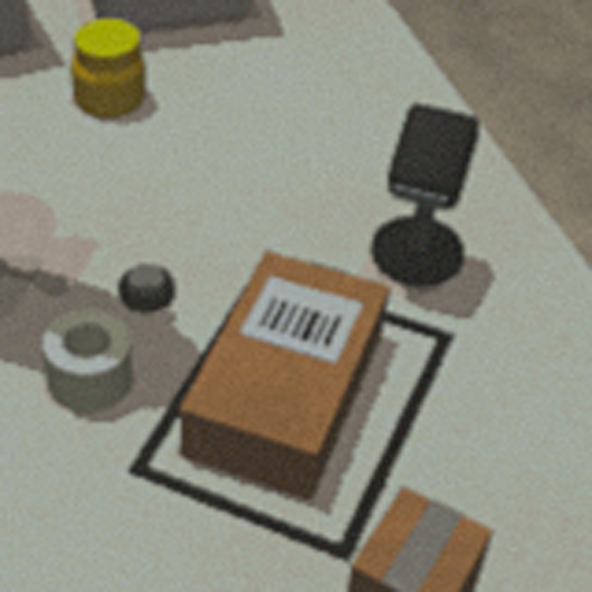

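In the bay frame the carton spans x from -97 to 103 mm and y from -48 to 75 mm. That is within ±115 and ±80, label up. Next, the button at (0.583, 0.156).

Call:
move_arm --rows "0 0 0 -0.006 -0.0409 0 0;0 0 0 -0.006 -0.0409 0 0;0 0 0 -0.006 -0.0409 0 0;0 0 0 -0.006 -0.0409 0 0;0 0 0 0 0 0.06 0;0 0 0 0 0 0.06 0;0 0 0 0 0 0.06 0;0 0 0 0 0 0.04 0"

```text
t: 10.05
eef_pos: [0.5824, 0.1536, 0.0496]
ee_rot: [3.14, -0.005, -2.274]
force: [0.3, -0.1, 0.1]
width: 0.0005
gripper_force: 0.0
```

Call:
move_arm --rows "0 0 0 0 0 0.012 0;0 0 0 0 0 0 0;0 0 0 0 0 0 0"

```text
t: 10.42
eef_pos: [0.5855, 0.1558, 0.0433]
ee_rot: [-3.14, 0.002, -2.273]
force: [0.1, -1.0, 0.4]
width: 0.0005
gripper_force: 0.0
```

Run:
```python
from h import *
s,d=arm.grab_frame("side");print(arm.get_state()["eef_pos"],arm.get_state()["force"])
W=cloud("top",np.load("pics/top0.npy"));r=np.hypot(W[...,0]-.5833,W[...,1]-.156)*1000
for a in range(0,32,4):
    z=W[...,2][(r>=a)&(r<a+4)];print(a,np.percentile(z,[10,50,90]).round(4))
cv2.imwrite("pics/s4.png",cv2.resize(s[120:260,190:330],None,fx=4,fy=4,interpolation=cv2.INTER_CUBIC))
```

```text
[0.58552028 0.15592196 0.04348659] [ 0.31499486 -0.40994288 -0.44764692]
0 [0.0206 0.0229 0.0248]
4 [0.0201 0.0222 0.027 ]
8 [0.02   0.0223 0.0269]
12 [0.0116 0.0204 0.0256]
16 [0.011  0.0142 0.0232]
20 [0.001  0.012  0.0157]
24 [-0.002   0.0012  0.012 ]
28 [-0.0023  0.0004  0.0039]
```

View pics/s4.png

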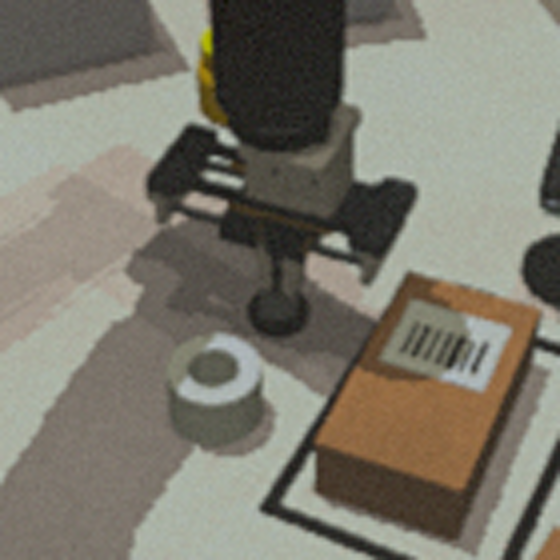

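Fingers are centred above the button at crop (280,300). I'll turn the gripper so its body isn't over the carton, then press.

Call:
move_arm --rows "0 0 -10 0 0 0 0;0 0 -10 0 0 0 0;0 0 -10 0 0 0 0;0 0 -10 0 0 0 0;0 0 -10 0 0 0 0;0 0 -10 0 0 0 0;0 0 0 0 0 0 0;0 0 0 0 0 0 0"

```text
t: 11.48
eef_pos: [0.5847, 0.1555, 0.0425]
ee_rot: [-3.14, 0.0, -1.23]
force: [0.5, 0.2, -0.7]
width: 0.0008
gripper_force: 0.0
```

Call:
move_arm --rows "0 0 0 0 0 0.01 0;0 0 0 0 0 0.006 0;0 0 0 0 0 0.002 0;0 0 0 0 0 0.002 0;0 0 0 0 0 0 0"

```text
t: 12.1
eef_pos: [0.5847, 0.1555, 0.0239]
ee_rot: [-3.141, -0.0, -1.226]
force: [-8.9, -0.7, 24.6]
width: 0.0003
gripper_force: 12.7
```

Run:
```python
from h import *
s=arm.get_state();print(arm.finger_overhang,s["eef_pos"],s["force"],s["moment"])
```

```text
0.008 [0.58468465 0.15549497 0.02390013] [-8.94126346 -0.69266861 24.57811522] [-0.06098135  3.21514165 -0.05428195]
```

Call:
move_arm --rows "0 0 0 0 0 -0.001 0;0 0 0 0 0 0 0"

```text
t: 12.35
eef_pos: [0.5846, 0.1555, 0.0241]
ee_rot: [-3.141, -0.0, -1.226]
force: [-6.0, 0.4, 18.0]
width: 0.0005
gripper_force: 8.8
```

Call:
move_arm --rows "0 0 0 0 0 -0.001 0;0 0 0 0 0 0 0"

```text
t: 12.6
eef_pos: [0.5846, 0.1555, 0.0243]
ee_rot: [-3.141, -0.0, -1.226]
force: [-3.1, 1.4, 9.4]
width: 0.0004
gripper_force: 5.0
```

Call:
move_arm --rows "0 0 0 0 0 -0.001 0;0 0 0 0 0 0 0"

```text
t: 12.85
eef_pos: [0.5845, 0.1555, 0.0247]
ee_rot: [-3.141, -0.0, -1.226]
force: [-0.7, 0.9, 4.6]
width: 0.0003
gripper_force: 2.3
```

Call:
move_arm --rows "0 0 0 0 0 -0.001 0;0 0 0 0 0 0 0"

```text
t: 13.1
eef_pos: [0.5845, 0.1554, 0.0256]
ee_rot: [-3.141, 0.0, -1.226]
force: [-0.1, 1.6, 4.8]
width: -0.0
gripper_force: 2.0
```

Call:
move_arm --rows "0 0 0 0 0 -0.002 0;0 0 0 0 0 0 0"

```text
t: 13.35
eef_pos: [0.5845, 0.1555, 0.0277]
ee_rot: [-3.141, 0.0, -1.226]
force: [0.7, 1.7, 3.0]
width: 0.0004
gripper_force: 1.4
```

Call:
move_arm --rows "0 0 0 0 0 -0.002 0;0 0 0 0 0 0 0"

```text
t: 13.6
eef_pos: [0.5844, 0.1553, 0.0296]
ee_rot: [-3.142, 0.0, -1.226]
force: [0.6, 0.7, 0.5]
width: 0.0005
gripper_force: 0.9
```

Call:
move_arm --rows "0 0 0 0 0 -0.003 0;0 0 0 0 0 0 0"

```text
t: 13.85
eef_pos: [0.5839, 0.155, 0.0324]
ee_rot: [3.141, -0.0, -1.226]
force: [0.7, -0.9, -0.6]
width: 0.0005
gripper_force: 0.0
```

The spring signature is clear: a hard stop at 0.0243, about 5 N just off it, and zero about 6 mm higher. That was a full press and release. Now I'll retreat and check.

Call:
move_arm --rows "0 0 0 0 0 -0.02 0;0 0 0 0 0 -0.05 0;0 0 0 0 0 -0.06 0;0 0 0 0 0 -0.06 0;0 0 0 0 0 0 0;0 0 0 0 0 0 0"

```text
t: 14.6
eef_pos: [0.5838, 0.1551, 0.2222]
ee_rot: [3.141, 0.001, -1.226]
force: [0.1, -0.1, -0.7]
width: 0.0003
gripper_force: 0.0
```

Run:
```python
from h import *
s,d=arm.grab_frame("side");W=cloud("side",d)
k=(abs(W[...,2]-.061)<.005).astype(np.uint8);n,l,st,cc=cv2.connectedComponentsWithStats(k)
i=1+st[1:,4].argmax();q=W[l==i];print(len(q),cv2.minAreaRect(q[:,:2].astype(np.float32)*1000),arm.get_state()["eef_pos"])
cv2.imwrite("pics/s5.png",cv2.resize(s,(768,576)))
```

```text
1853 ((660.8368530273438, 12.289840698242188), (193.34152221679688, 110.42124938964844), 49.97823715209961) [0.58350873 0.15495263 0.22134203]
```

View pics/s5.png

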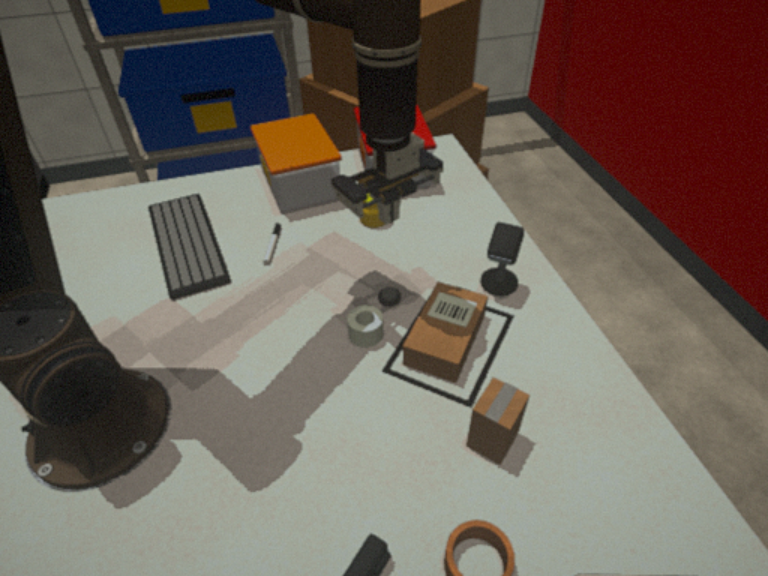

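The carton is still label up in the bay at (445,330). The bystanders haven't moved and the gripper is clear.

```bash
python3 -c "
from station import arm
print(arm.job_done())"
```

```text
the job is handed in; nothing more can be done
None
```

The carton lies label up inside the taped bay, the scan button was then pressed fully and came back up, nothing else appears to have moved, and the job is handed in.

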